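# Lift a calibration weight with sprung weight forceps held at their gap mark

## Task

The balance check needs the middle-sized of the three knob weights, and the gripper itself must not touch it: take the sprung forceps from their rest, bring the open jaws round the neck of that weight while it stands in its seat, and squeeze the arms until the jaws are at their marked gap of 5 mm (the dark ring on the guide pin just flush outside the other arm), which closes them under the knob without nipping the neck. Only then lift the weight straight out, at least 5 cm up, and finish holding it there, hanging upright from the forceps with the gap kept steady at the mark; the program ends while still holding. Do not disturb the other two weights.

Things in the scene. Friction and masses are not known exactly. Their poses are not given: they have to be found in the camera images.
- forceps_grip (a point): Grip point of the loose steel weight forceps (173 mm long, 53 g): midway between the arms at the serrated grips, half-way up their 12 mm high faces. x points to the jaws, y to the left arm, z up. On the rest it is 41 mm above the worktop, forceps level. Outer faces are flat from 27 mm behind to 29 mm ahead; width over them here 31.4 mm when left alone, 20.0 mm at the gap mark.
- forceps_arm_left (a joint): Closing angle q (rad) of each arm (both always swing alike, hinged at the heel 91 mm behind the grip point). 0 = sprung open, 0.0625 = marked gap, 0.079 = jaws shut. Gap between jaw lands in mm = 24.1 - 306 q; width over the grip point in mm = 31.4 - 182 q. Spring force on each arm there: 8 N open, rising evenly to 14 N at the mark; it reopens when let go.
- forceps_jaws (a point): Middle of the forceps' two white jaws, 62 mm ahead of the grip point at the same height. Each jaw is 24 mm long in x, 4 mm high in z, with a V notch (14 mm long at its mouth, 3 mm deep) at this point, between flat lands. At the mark the lands stand 5 mm apart and the notch floors 11 mm, so the lands lie in front of and behind an 8 mm neck without touching it.
- forceps_pin (a point): Point midway between the arms on the steel guide pin (3 mm), 45 mm behind the grip point. The pin is fixed in the left arm and comes out through the right arm as the arms are squeezed; at the marked gap its dark ring is just flush outside the right arm's outer face.
- rest: Forceps rest, fixed: wooden base plate 148 x 54 mm, 5 mm thick, with two black saddles. Its origin is on the worktop under the grip point of the lying forceps (within 3 mm), same axes. Saddles at x = -75 and +37 mm, each 8 mm long, up to 46 mm above the worktop (33 mm and 57 mm wide); between them the blades hang free 30 mm above the plate.
- weight_mid_neck (a point): Middle of the neck of the middle-sized (100 g) polished steel knob weight, on its axis, z up. Body below 24 mm across, 24 mm high; neck 8 mm across, 11 mm high; knob above 18 mm across, 8 mm high. This point is 29.5 mm above the weight's underside, 39.5 mm above the worktop while it stands in its seat.
- weight_mid: The same middle-sized weight; its origin is the centre of its underside.
- block: Wooden weight block, fixed, 58 mm in x, 168 mm in y, 14 mm high; origin at the centre of its underside. Three equal round seats, 34 mm across and 4 mm deep, in a row at y = -55, 0, +55 mm; any weight may stand in any seat. Its x axis points away from the robot: the forceps fit in along it, from the robot's side, clear of the neighbours.
- weight_large_neck (a point): Middle of the neck of the large (200 g) knob weight: body 30 mm across, 33 mm high; neck 10 mm across, 12 mm high; knob 23 mm across, 10 mm high. Leave alone.
- weight_small_neck (a point): Middle of the neck of the small (50 g) knob weight: body 19 mm across, 18 mm high; neck 6 mm across, 9 mm high; knob 14 mm across, 6 mm high. Leave alone.

How it is judged:
By the outcome, as a careful person would: the job done as asked, in the order asked, and still so for the second after the job is handed in, while the arm keeps its last pose, push and grip.
It also fails if it takes over 45 s, if anything falls off the work surface, if the arm or the gripper's body presses on something with over 40 N, if the wrist force passes 120 N, or if a joint passes its speed limit or range.

## Robot

A 6-joint arm with a two-finger parallel gripper is mounted at the origin on the work surface; the furniture and walls round the work are solid. World frame = base frame: x ahead of the robot, y to its left, z up, the work surface at z = 0. Lengths are in mm, angles in rad, forces in N, time in s.
With the tool pointing down it reaches from about 350 to 775 mm from the base axis. Payload 7.3 kg.
Tool frame: the origin (TCP) lies at the very end of the fingers, on their centre line; the grasp point (between the pads) lies 19 mm behind it; z points along the fingers, y is the line along which they close (so a half turn about z gives the same grasp; the last joint's range is limited). The gripper opens to 92 mm and grips with 3 to 60 N. Pads are 19 mm wide; open, the fingers measure 130 mm over their backs; the gripper's body (75 mm by 190 mm) begins 47 mm behind the grasp point.
Start: joints at [1.017, 0.342, 1.524, -0, 1.275, -0.146], TCP at [208.198, 481.974, 226.741] pointing down, gripper open.
Joint ranges: [-2.53, 2.53], [-0.77, 2.02], [0.04, 2.7], [-1, 4.14], [0.28, 2.66], [-3.11, 3.11]. Speed limits (rad/s): [2.57, 2.57, 3.14, 3.14, 3.14, 3.14].

## Interface

Orientations are given as [roll, pitch, yaw] about the fixed x, y, z axes, in that order (R = Rz(yaw) Ry(pitch) Rx(roll)).
In Python, from plant import bot gives the robot as it stands.
- The arm moves only by the tool apply_moves, never from a script. Its argument "motion" is text: rows parted by semicolons, each of 4 numbers parted by spaces: the shift along the tool's x, y, z in m, then the turn about the tool's z in degrees. A call has 1 to 8 rows; each row shifts and turns the commanded pose from where the row before left it, along the tool's axes as they then stand; what a row does not reach is not made up. A row lasts 1/8 s, in which the tool goes at most 62.5 mm and 10.7 degrees, less where a joint would pass 70% of its speed; a pose out of reach is approached as far as the arm can. A call with a gripper value outside its range is refused whole. "fingers" is the opening, from -1 (shut) to 1 (fully open), set as the call begins (left out, the last holds). The fingers move at their own pace and stop on an object; the grip force is fixed at half the most. Time passes only in rows, so rows that do not move let the fingers close. It gives the time, the measured TCP pose, the force, the opening and the grip force at its end, in the units of the state.
- bot.get_obs(): the state, without advancing time (a new reading comes with each control period).
- bot.capture(name): name is "side" or "top"; returns a dict with "img" (480x640x3 uint8, blue, green, red), "range_z" (480x640 float32, mm along the optical axis (not along the pixel's ray), 0 where there is no reading), "fx", "fy", "cx", "cy" (pixels), "world_from_camera" (4x4, takes a point from camera to world coordinates). Camera axes: x right, y down, z forward; pixel columns grow to the right and rows downward; lengths in mm; the calibration is good to about 2 mm. A picture is of the moment at which its call begins.
- bot.close_job(): hands the job in; it is judged then, once.
Trained networks look in a picture, given as the dict that the camera call returned (one of the last four; its "shot" number tells which), for a name from the list of things; names that differ only in an ending like _2 or _b are one class to them, and where a whole thing is asked for, a point or a joint stands for the part that bears it (a point fixed in the world has none). Each returns a list of dicts, best first, with "p" (0 to 1); they miss things now and then, are a little off and sometimes report something else, mostly with a low value. They report only what shows in the picture. A call takes as long as a camera call.
- bot.cut_out(picture, thing): "pixels" (480x640 bool, what is visible of it) and "point" ([column, row] in pixels, amid what is visible of it).
The state is a dict: "time": time; "joint_positions": joint angles; "dq": joint speeds; "tau": joint torques, N m; "tool_pos": TCP position; "tcp_rot": TCP orientation; "contact_force": force on the tool from outside, world axes, zero at the start; "moment": the same for the moment, N m; "grip_width": finger opening in mm; "finger_force": force on a finger pad.
Only numpy, scipy, OpenCV 4.12 (cv2) and the standard library are available. Lean on these libraries where they do the work, as an engineer would, in place of code of your own. Each camera call takes 0.05 s, during which the arm holds its last target. There are 200 camera calls.

## Working session

There is one attempt and no reset: what is moved stays moved. The work goes in short steps, Python scripts to look and compute and a tool call to move; the robot and the scene stay as the last step left them, time stands still between calls to the robot, and variables do not carry over. Pictures are saved under pics/ and viewed, at most 10 in all, crops included, and the job is handed in when it is done.

Besides the shell and the picture viewer there is one more tool, called after "Call:" by a JSON object that holds its "name" and its "arguments". apply_moves: Moves the arm, as the interface text tells. Its arguments: {"type":"object","properties":{"motion":{"type":"string"},"fingers":{"type":"number"}},"required":["motion"]}

```bash
mkdir -p pics
cat > h.py <<'E'
import numpy as np, cv2
from plant import bot
def cloud(c):
    z=c["range_z"].astype(float); v,u=np.mgrid[:480,:640]
    P=np.stack([(u-c["cx"])/c["fx"]*z,(v-c["cy"])/c["fy"]*z,z,np.ones_like(z)],-1)@np.array(c["world_from_camera"]).T
    P=P[...,:3]; P[z<=0]=np.nan; return P
E
python3 - <<'E'
from h import *
for n in ("top","side"):
    c=bot.capture(n); cv2.imwrite(f"pics/{n}0.png",c["img"]); P=cloud(c)
    print(n,np.round(c["world_from_camera"],2).tolist(),c["fx"])
    for t in ("forceps_grip","forceps_jaws","forceps_pin","rest","weight_mid","weight_large_neck","weight_small_neck","block","weight_mid_neck"):
        for d in bot.cut_out(c,t)[:2]:
            m=d["pixels"]; Q=P[m]; Q=Q[~np.isnan(Q[:,0])]
            print(t,round(d["p"],2),np.round(d["point"]),m.sum(),np.round(np.median(Q,0),1) if len(Q) else None, np.round(np.percentile(Q,[2,98],axis=0),0).tolist() if len(Q) else None)
print(bot.get_obs())
E
```

```text
top [[0.01, -1.0, 0.09, 454.99], [-1.0, -0.01, -0.0, -32.82], [0.01, -0.09, -1.0, 1012.01], [0.0, 0.0, 0.0, 1.0]] 530.6560698584846
forceps_grip 0.55 [252. 247.] 405 [518.2  87.6  45.6] [[464.0, 41.0, 3.0], [624.0, 104.0, 50.0]]
forceps_jaws 0.77 [249. 229.] 485 [538.   82.5  45.5] [[464.0, 39.0, 4.0], [624.0, 104.0, 50.0]]
forceps_pin 0.66 [258. 235.] 250 [538.7  77.1  45.1] [[464.0, 38.0, 1.0], [629.0, 104.0, 50.0]]
weight_mid 0.73 [397. 181.] 153 [ 643.6 -174.9   36.4] [[635.0, -186.0, 16.0], [655.0, -167.0, 56.0]]
weight_mid 0.54 [368. 189.] 2262 [ 632.  -125.5   14.5] [[591.0, -204.0, 8.0], [673.0, -46.0, 19.0]]
weight_large_neck 0.49 [337. 195.] 239 [614.8 -70.2  59.5] [[605.0, -84.0, 12.0], [629.0, -57.0, 68.0]]
weight_small_neck 0.55 [364. 188.] 76 [ 630.2 -122.9   40.2] [[624.0, -131.0, 23.0], [638.0, -117.0, 47.0]]
block 0.6 [368. 189.] 2125 [ 632.3 -127.9   14.6] [[593.0, -202.0, 9.0], [673.0, -46.0, 19.0]]
weight_mid_neck 0.57 [393. 180.] 157 [ 642.5 -174.9   36.2] [[635.0, -187.0, 10.0], [654.0, -167.0, 56.0]]
side [[0.65, -0.4, 0.65, -71.88], [-0.76, -0.34, 0.55, -526.7
[... 1153 characters left out ...]
1.0, -154.0, 52.0]]
{'time': 1.0, 'joint_positions': array([ 1.01699795e+00,  3.41969089e-01,  1.52410837e+00, -1.54490764e-05,
        1.27539950e+00, -1.45996908e-01]), 'dq': array([-0.00122189, -0.00198509,  0.0004351 , -0.00030321,  0.00060444,
       -0.00013575]), 'tau': array([ 2.45463380e-03, -4.31140244e+01, -2.44479865e+01,  7.19435234e-02,
        4.81157319e-02, -6.62154747e-06]), 'tool_pos': array([208.20091106, 481.96730791, 226.75363868]), 'tcp_rot': array([3.14148033e+00, 3.14551682e-05, 2.73379568e+00]), 'contact_force': array([-0.62851371, -0.27543984, -0.07105622]), 'moment': array([0.00443882, 0.00757661, 0.01294076]), 'finger_force': 0.0, 'grip_width': 91.87151804179283}
```

Run:
```python
import cv2,numpy as np
a=cv2.imread("pics/top0.png")[140:300,200:440]; b=cv2.imread("pics/side0.png")[170:330,210:480]
a=cv2.resize(a,(780,520),interpolation=cv2.INTER_CUBIC); 
cv2.imwrite("pics/c_top.png",a); cv2.imwrite("pics/c_side.png",cv2.resize(b,(790,468),interpolation=cv2.INTER_CUBIC))
```

```text
(no output)
```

View pics/c_top.png

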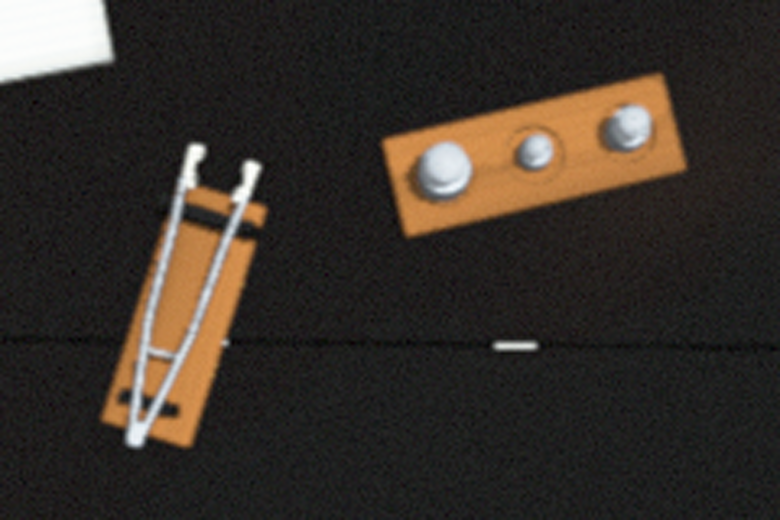

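View pics/c_side.png

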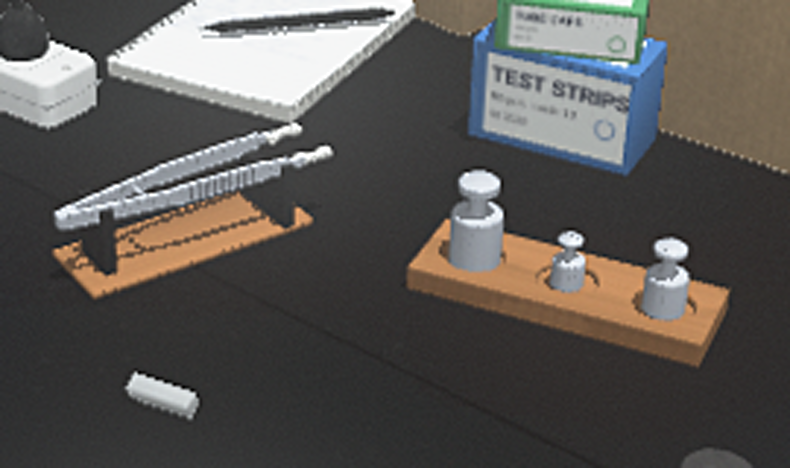

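The middle weight stands in the right-hand seat at top-crop (628,127). Small is in the middle at (534,150) and large at the left at (443,170). The forceps lie on the rest with the heel at (135,438) and the jaws at (195,150) and (250,168). Next I measure these precisely.

```bash
cat >> h.py <<'E'
def ray(c,uv,z):
    W=np.array(c["world_from_camera"]); uv=np.atleast_2d(uv).astype(float)
    d=np.stack([(uv[:,0]-c["cx"])/c["fx"],(uv[:,1]-c["cy"])/c["fy"],np.ones(len(uv))],1)@W[:3,:3].T
    o=W[:3,3]; return (o+d*((z-o[2])/d[:,2])[:,None])
def mask(c,t):
    r=bot.cut_out(c,t); return (r[0]["pixels"],r[0]["p"]) if r else (None,0)
def near(P,lo,hi,zlo,zhi):
    return (P[...,0]>lo[0])&(P[...,0]<hi[0])&(P[...,1]>lo[1])&(P[...,1]<hi[1])&(P[...,2]>zlo)&(P[...,2]<zhi)
E
python3 - <<'E'
from h import *
for n in ("top","side"):
    c=bot.capture(n); P=cloud(c); img=c["img"].astype(int)
    grey=(img.max(2)-img.min(2)<40)&(img.min(2)>90)
    m=near(P,(440,20),(640,125),34,56)&grey
    v,u=np.nonzero(m); X=ray(c,np.c_[u,v],47 if n=="top" else 44)[:,:2]; D=P[m]
    print(n,m.sum(),"z",np.round(np.percentile(D[:,2],[5,50,95]),1))
    for Q,l in((X,"ray"),(D[:,:2],"depth")):
        # axis: for trial yaw, symmetric slice midpoints
        a=-0.27
        for _ in range(10):
            e=np.array([np.cos(a),np.sin(a)]);f=np.array([-e[1],e[0]]);s=Q@e;t=Q@f
            s0=np.percentile(s,.5);mid=[]
            for k in np.arange(s0+5,s0+165,8):
                w=(s>=k)&(s<k+8)
                if w.sum()>3: mid.append((k+4,(t[w].max()+t[w].min())/2,t[w].max()-t[w].min()))
            mid=np.array(mid);p=np.polyfit(mid[:,0],mid[:,1],1);a+=np.arctan(p[0])
        smin,smax=np.percentile(s,[.3,99.7])
        print(l,"yaw",round(a,3),"heel",np.round(e*smin+f*np.polyval(p,smin),1),"tip",np.round(e*smax+f*np.polyval(p,smax),1),smax-smin,"resid",np.round(mid[:,1]-np.polyval(p,mid[:,0]),1).tolist(), "w",np.round(mid[:,2]).tolist())
    for nm,ctr,zk in (("mid",(643,-175),57),("small",(630,-125),45),("large",(614,-72),69 if 0 else 65)):
        lo=(ctr[0]-18,ctr[1]-18);hi=(ctr[0]+18,ctr[1]+18)
        m=near(P,lo,hi,zk-9,zk+6); v,u=np.nonzero(m)
        X=ray(c,np.c_[u,v],zk-4)
        print(nm,m.sum(),"ray centre",np.round((X.max(0)+X.min(0))/2,1),np.round(X.mean(0),1),"depth",np.round(P[m].mean(0),1))
E
```

```text
top 484 z [38.1 45.7 49.3]
ray yaw -0.288 heel [461.3 102.2] tip [624.8  53.8] 170.46232295733824 resid [-0.6, 0.1, 0.6, 0.2, -0.1, -0.2, -0.0, -0.1, -0.2, -0.0, 0.2, -0.2, 0.0, -0.1, 0.1, 0.3, 0.6, -0.1, -0.2, -0.0, -0.4] w [10.0, 16.0, 19.0, 17.0, 20.0, 23.0, 25.0, 28.0, 29.0, 31.0, 31.0, 32.0, 32.0, 34.0, 33.0, 37.0, 40.0, 38.0, 39.0, 40.0, 39.0]
depth yaw -0.289 heel [461.4 102.5] tip [624.9  54. ] 170.57711596257042 resid [-0.3, 1.1, 1.2, -0.0, -0.6, -0.6, -0.4, -0.2, -0.5, -0.4, 0.1, -0.3, -0.2, 0.0, -0.2, -0.5, 1.7, -0.2, 0.3, 0.0] w [10.0, 16.0, 19.0, 17.0, 20.0, 22.0, 26.0, 28.0, 29.0, 30.0, 31.0, 32.0, 32.0, 33.0, 33.0, 34.0, 41.0, 38.0, 39.0, 39.0]
mid 68 ray centre [ 645.9 -177.    53. ] [ 646.1 -177.1   53. ] depth [ 646.2 -177.2   52.6]
small 45 ray centre [ 632.6 -124.1   41. ] [ 632.8 -124.2   41. ] depth [ 632.6 -124.1   42.4]
large 125 ray centre [619.1 -70.5  61. ] [619.6 -71.1  61. ] depth [619.  -71.   64.6]
side 956 z [35.8 41.6 46. ]
ray yaw -0.272 heel [457.2  96. ] tip [622.7  49.8] 171.76376905598437 resid [0.6, 0.6, 0.3, -0.1, -0.1, -0.4, -0.3, -1.2, -0.6, -0.1, 0.4, 0.0, 0.1, -0.3, -0.3, -0.2, 2.6, 0.3, -0.2, -1.1] w [22.0, 24.0, 29.0, 31.0, 33.0, 36.0, 38.0, 42.0, 43.0, 46.0, 46.0, 47.0, 47.0, 48.0, 48.0, 50.0, 43.0, 48.0, 43.0, 43.0]
depth yaw -0.292 heel [461.6 101. ] tip [625.6  51.7] 171.22579063397058 resid [-0.8, -0.4, 1.6, 0.4, -0.3, -0.2, -0.7, 1.5, -0.3, -1.0, -0.1, 0.1, -0.3, -0.7, -0.3, 4.2, -2.3, 0.1, -1.3, 0.7] w [13.0, 15.0, 23.0, 21.0, 21.0, 25.0, 26.0, 31.0, 32.0, 32.0, 35.0, 34.0, 34.0, 37.0, 35.0, 42.0, 44.0, 42.0, 38.0, 41.0]
mid 63 ray centre [ 641.3 -181.5   53. ] [ 641.1 -181.3   53. ] depth [ 644.1 -179.8   50.9]
small 37 ray centre [ 630.9 -126.7   41. ] [ 631.3 -126.6   41. ] depth [ 632.1 -126.2   40.4]
large 117 ray centre [617.7 -73.7  61. ] [617.8 -73.6  61. ] depth [616.5 -74.4  61.9]
```

Call:
{"name": "apply_moves", "arguments": {"motion": "-0.048 -0.0237 0 0;-0.048 -0.0237 0 0;-0.048 -0.0237 0 0;-0.048 -0.0237 0 0;-0.048 -0.0237 0 0;-0.048 -0.0237 0 0;-0.048 -0.0237 0 0;-0.048 -0.0237 0 0", "fingers": 1}}

```text
time: 2.1
tool_pos: [486.6, 154.1, 226.9]
tcp_rot: [3.141, 0.0, 2.734]
contact_force: [0.3, 1.3, -0.6]
grip_width: 92.0
finger_force: 0.0
```

Call:
{"name": "apply_moves", "arguments": {"motion": "-0.048 -0.0237 0.02 0;-0.048 -0.0237 0.03 0;0 0 0 -6.9;0 0 0 0"}}

```text
time: 2.6
tool_pos: [554.9, 73.5, 176.2]
tcp_rot: [-3.141, -0.001, 2.852]
contact_force: [-0.6, -0.1, 0.4]
grip_width: 91.9
finger_force: 0.0
```

Call:
{"name": "apply_moves", "arguments": {"motion": "0 0 0.04 0;0 0 0.04 0;0 0 0.04 0;0 0 0.02 0;0 0 0.014 0;0 0 0 0"}}

```text
time: 3.35
tool_pos: [554.6, 74.5, 22.5]
tcp_rot: [-3.142, -0.001, 2.854]
contact_force: [-0.0, 0.4, 0.1]
grip_width: 91.9
finger_force: 0.0
```

Call:
{"name": "apply_moves", "arguments": {"motion": "0 0 0 0;0 0 0 0;0 0 0 0;0 0 0 0", "fingers": -0.2}}

```text
time: 3.85
tool_pos: [555.0, 74.0, 23.0]
tcp_rot: [3.141, 0.0, 2.854]
contact_force: [-0.0, -0.7, -0.2]
grip_width: 56.3
finger_force: 0.0
```

Run:
```python
from h import *
c=bot.capture("side"); cv2.imwrite("pics/s1.png",cv2.resize(c["img"][150:330,170:410],(800,600),interpolation=cv2.INTER_CUBIC))
o=bot.get_obs();print(o["tool_pos"],o["contact_force"],o["grip_width"])
```

```text
[554.92070878  74.05098477  22.90149217] [-0.27246003 -0.52754571 -0.48927817] 52.09306640666078
```

View pics/s1.png

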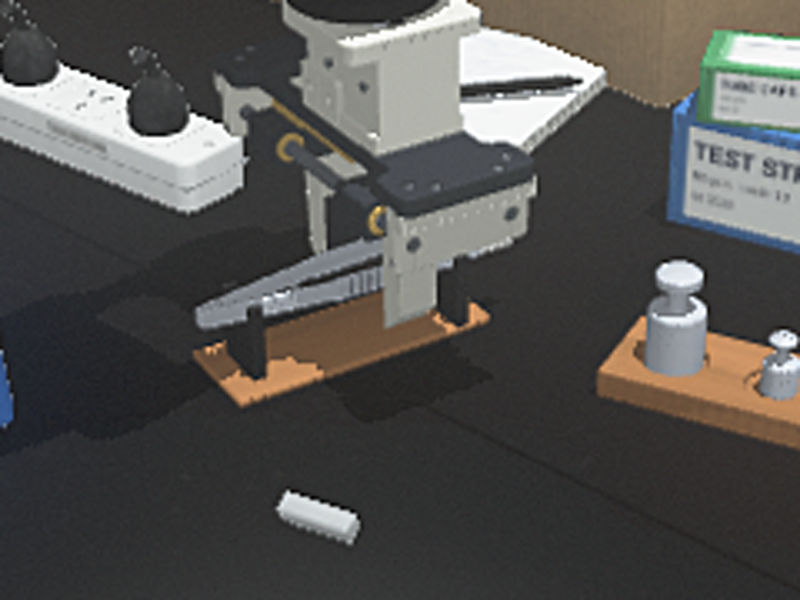

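The fingers straddle the arms at the serrated grips: the finger is at (410,300) and the front saddle at (452,290). I close lightly to about 26 mm, which should leave a jaw gap of about 15 mm.

Call:
{"name": "apply_moves", "arguments": {"motion": "0 0 0 0;0 0 0 0;0 0 0 0;0 0 0 0;0 0 0 0;0 0 0 0", "fingers": -0.43}}

```text
time: 4.65
tool_pos: [554.9, 74.0, 22.7]
tcp_rot: [3.142, 0.0, 2.854]
contact_force: [1.1, 0.1, -0.0]
grip_width: 26.2
finger_force: 10.0
```

Call:
{"name": "apply_moves", "arguments": {"motion": "0 0 -0.01 0;0 0 -0.02 0;0 0 -0.025 0;0 0 -0.025 0;0 0 0 0;0 0 0 0"}}

```text
time: 5.4
tool_pos: [554.4, 74.1, 102.3]
tcp_rot: [-3.141, -0.001, 2.854]
contact_force: [-0.5, -0.8, -0.9]
grip_width: 26.0
finger_force: 10.0
```

Run:
```python
from h import *
o=bot.get_obs();print(o["tool_pos"],o["contact_force"],o["grip_width"],o["finger_force"])
for n in("side","top"):
    c=bot.capture(n); cv2.imwrite(f"pics/{n}2.png",c["img"]); P=cloud(c)
    img=c["img"].astype(int); white=(img.max(2)-img.min(2)<30)&(img.min(2)>150)
    m,p=mask(c,"forceps_jaws"); 
    if m is not None:
        Q=P[m&white&(P[...,0]>590)&(P[...,2]>70)]; print(n,p,len(Q),np.round(np.median(Q,0),1) if len(Q) else 0, np.round(np.percentile(Q,[3,97],axis=0),1).tolist() if len(Q) else 0)
s=cv2.imread("pics/side2.png")[130:280,180:420]; cv2.imwrite("pics/s2c.png",cv2.resize(s,(800,500),interpolation=cv2.INTER_CUBIC))
```

```text
[554.38686065  74.07630665 102.25270547] [-0.45533259 -0.77452377 -0.90025687] 25.99742538009 10.005358010530472
side 0.76 53 [602.9  43.8 121.2] [[591.8, 37.5, 117.3], [617.5, 49.0, 124.3]]
top 0.69 0 0 0
```

View pics/s2c.png

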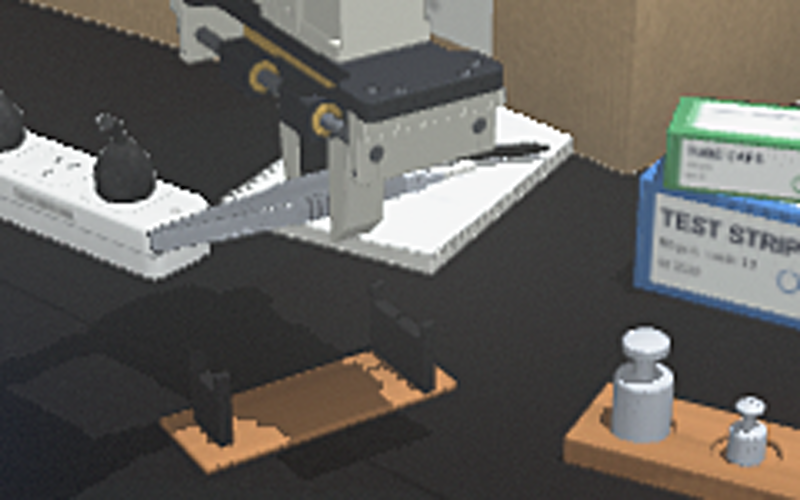

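The forceps are held level, with the heel at crop (155,240) and the jaws near (500,150), clear of the rest. Next I turn to the block's axis and go behind the middle weight.

Call:
{"name": "apply_moves", "arguments": {"motion": "0 0 0 -7;0 0 0 -9;0 0 0 -8;0 0 0 -6.2;0.005 -0.016 0 0;0.01 -0.033 0 0;0.01 -0.033 0 0;0.01 -0.033 0 0"}}

```text
time: 6.6
tool_pos: [547.7, -48.0, 102.4]
tcp_rot: [3.142, -0.0, -2.905]
contact_force: [0.1, -1.3, -1.6]
grip_width: 26.3
finger_force: 10.0
```

Call:
{"name": "apply_moves", "arguments": {"motion": "0.01 -0.033 0 0;0.01 -0.033 0 0;0.01 -0.033 0 0;0.01 -0.033 0 0;0.005 -0.0195 0 0;0 0 0 0;0 0 0 0"}}

```text
time: 7.48
tool_pos: [540.2, -203.0, 102.5]
tcp_rot: [3.141, -0.0, -2.902]
contact_force: [-0.5, 1.6, -0.7]
grip_width: 26.0
finger_force: 10.0
```

```bash
cat > look.py <<'E'
from h import *
import sys
o=bot.get_obs();T=o["tool_pos"];yaw=o["tcp_rot"][2]-np.pi;print(T,o["tcp_rot"],o["contact_force"],o["grip_width"],o["finger_force"])
e=np.array([np.cos(yaw),np.sin(yaw),0]);f=np.array([-e[1],e[0],0]);G=T+[0,0,19]
for n in("side","top"):
    c=bot.capture(n); P=cloud(c); S=P-G; s=S@e;t=S@f;z=S[...,2]
    img=c["img"].astype(int); 
    m=(s>40)&(s<95)&(abs(t)<30)&(abs(z)<12)
    print(n,m.sum(),"jaws s",np.round(np.percentile(s[m],[1,5,50,95,99]),1),"t",np.round([t[m].min(),np.median(t[m]),t[m].max()],1),"z",np.round(np.median(z[m]),1))
    for k in range(40,80,8):
        w=m&(s>=k)&(s<k+8)
        if w.sum()>4: print(k,w.sum(),"t",np.round([t[w].min(),t[w].max()],1),"z",np.round(np.percentile(z[w],[10,50,90]),1))
    h=(s<-50)&(s>-110)&(abs(t)<25)&(abs(z)<15)
    if h.sum(): print("heel",h.sum(),np.round([s[h].min(),np.median(t[h]),np.median(z[h])],1))
    cv2.imwrite(f"pics/{n}_{sys.argv[1]}.png",c["img"])
    W=np.array(c["world_from_camera"]); J=np.linalg.inv(W)@np.r_[G+62*e,1]; print("pix nominal jaw",c["fx"]*J[0]/J[2]+c["cx"],c["fy"]*J[1]/J[2]+c["cy"])
E
python3 look.py 3
python3 -c "
import cv2,numpy as np
a=cv2.imread('pics/side_3.png');b=cv2.imread('pics/top_3.png')
r=lambda x:cv2.resize(x,(400,400),interpolation=cv2.INTER_CUBIC)
cv2.imwrite('pics/p3.png',np.hstack([r(a[190:310,350:470]),r(b[140:240,330:430])]))"
```

```text
[ 540.22813842 -203.01180434  102.50672865] [ 3.14068931e+00 -2.83437373e-04 -2.90214438e+00] [-0.46358161  1.62043714 -0.68150995] 26.047524958984997 10.005720555782318
side 46 jaws s [40.7 42.1 52.1 65.3 67.4] t [ 6.3 10.8 13.6] z 0.8
40 9 t [10.7 13.5] z [-1.2  3.1  3.9]
48 21 t [ 6.3 13.6] z [-2.2  0.5  2.1]
56 8 t [10.1 13. ] z [0.3 1.2 1.6]
64 8 t [ 8.7 13.4] z [-1.8  0.2  1.4]
heel 264 [-100.4   -3.3    2. ]
pix nominal jaw 434.4293278186766 227.6874570788924
top 62 jaws s [44.4 46.7 60.5 72.6 73.9] t [ 7.4 13.1 15.4] z 2.5
40 6 t [12.3 15.2] z [0.1 3.1 3.5]
48 14 t [10.8 15.2] z [-0.2  4.1  5.3]
56 16 t [ 9.2 15.3] z [-0.8  2.3  3.8]
64 19 t [ 8.5 15.4] z [0.4 2.3 3.4]
72 7 t [ 7.4 14.9] z [-0.8  1.1  3.6]
heel 65 [-73.8  -4.8   4.3]
pix nominal jaw 407.75390770118395 195.64127314111397
```

View pics/p3.png

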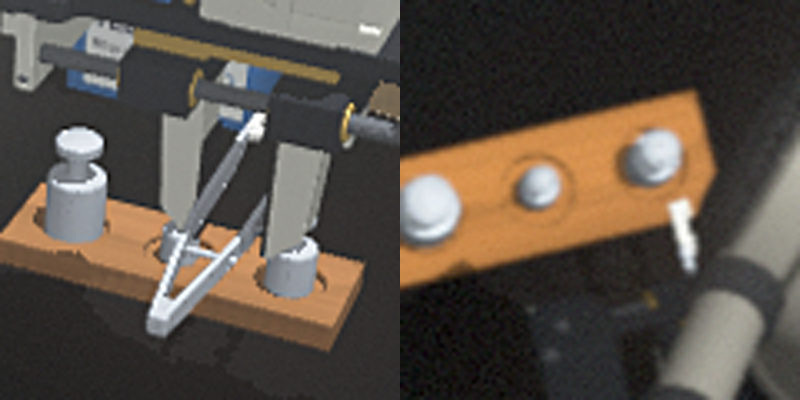

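The left jaw tip in the top view is at crop (680,205), short of the middle weight at (655,155), and its position matches the nominal grasp. So I descend to neck height.

Call:
{"name": "apply_moves", "arguments": {"motion": "0 0 0.015 0;0 0 0.02 0;0 0 0.02 0;0 0 0.016 0;0 0 0.0103 0;0 0 0 0;0 0 0 0"}}

```text
time: 8.45
tool_pos: [540.8, -204.0, 21.9]
tcp_rot: [-3.141, 0.001, -2.902]
contact_force: [-0.5, 0.3, -0.5]
grip_width: 26.0
finger_force: 10.0
```

```bash
python3 look.py 4
python3 -c "
from h import *
a=cv2.imread('pics/side_4.png');b=cv2.imread('pics/top_4.png')
r=lambda x:cv2.resize(x,(400,400),interpolation=cv2.INTER_CUBIC)
cv2.imwrite('pics/p4.png',np.hstack([r(a[220:320,380:480]),r(b[140:220,360:440])]))
c=bot.capture('top');P=cloud(c);m=near(P,(628,-195),(664,-159),48,63);v,u=np.nonzero(m);X=ray(c,np.c_[u,v],53);print(m.sum(),X.mean(0),(X.max(0)+X.min(0))/2)"
```

```text
[ 540.84091012 -203.9989914    21.92718565] [-3.14093891e+00  8.79487394e-04 -2.90185599e+00] [-0.53010335  0.26405495 -0.48632224] 25.950079514537673 10.005610585212708
side 28 jaws s [41.  42.2 50.9 74.1 74.6] t [ 6.6 10.7 14.1] z 0.5
40 7 t [10.5 13.1] z [-2.8  2.5  4.1]
48 9 t [ 6.6 14. ] z [-2.1 -0.6  0.5]
64 8 t [ 8.6 14.1] z [0.5 1.2 2.3]
heel 236 [-100.3   -3.3    2.1]
pix nominal jaw 429.1776234677975 273.9200203861307
top 23 jaws s [60.  61.4 68.9 73.7 74.1] t [ 8.2 12.8 15.2] z 2.3
56 5 t [12.8 15.2] z [1.8 2.6 4.5]
64 13 t [ 8.7 15.2] z [1.5 2.4 5.5]
72 5 t [ 8.2 14. ] z [1.1 1.4 2.4]
pix nominal jaw 400.69616941607126 202.2748825242175
70 [ 645.97045553 -177.08732461   53.        ] [ 645.89297301 -176.98677591   53.        ]
```

View pics/p4.png

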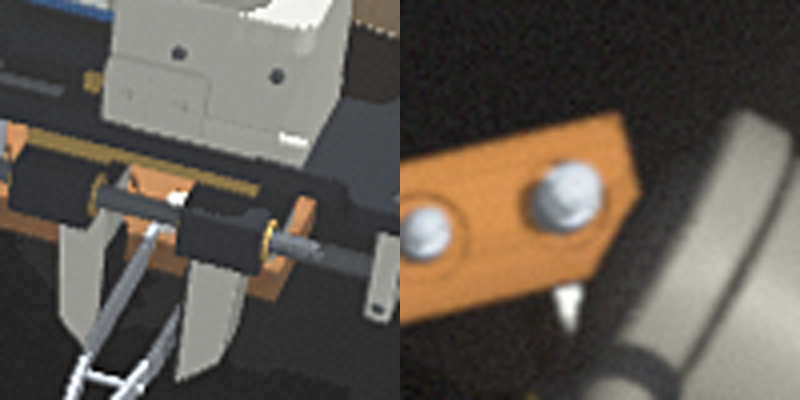

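The left jaw tip, at right-panel (567,300), is just short of the block. The weight is at (570,195), lined up along the forceps axis. I advance around the neck.

Call:
{"name": "apply_moves", "arguments": {"motion": "-0.004 0.0003 0.0004 0;-0.006 0 0 0;-0.006 0 0 0;-0.006 0 0 0;-0.006 0 0 0;-0.004 0 0 0;0 0 0 0"}}

```text
time: 9.48
tool_pos: [571.7, -195.8, 20.9]
tcp_rot: [3.142, 0.0, -2.902]
contact_force: [-0.6, 0.4, -1.0]
grip_width: 26.4
finger_force: 10.0
```

Call:
{"name": "apply_moves", "arguments": {"motion": "-0.004 0 0 0;-0.004 0 0 0;-0.004 0 0 0;-0.0028 0 0 0;0 0 0 0;0 0 0 0"}}

```text
time: 10.22
tool_pos: [585.7, -192.4, 21.0]
tcp_rot: [3.141, -0.0, -2.902]
contact_force: [-0.0, 0.1, -0.8]
grip_width: 26.4
finger_force: 10.0
```

Run:
```python
from h import *
o=[bot.get_obs()]; L=[]
for n in("top","side"):
    c=bot.capture(n); cv2.imwrite(f"pics/{n}_5.png",c["img"]); o.append(bot.get_obs()); P=cloud(c)
    T=o[-1]["tool_pos"]; 
    m=near(P,(628,-195),(664,-159),48,63);v,u=np.nonzero(m)
    if n=="top" and len(u): X=ray(c,np.c_[u,v],53);print("knob",m.sum(),X.mean(0),(X.max(0)+X.min(0))/2)
    W=np.array(c["world_from_camera"]); J=np.linalg.inv(W)@np.r_[646,-177,45,1]; u0,v0=int(c["fx"]*J[0]/J[2]+c["cx"]),int(c["fy"]*J[1]/J[2]+c["cy"]);print(n,u0,v0)
    L.append(cv2.resize(c["img"][v0-30:v0+30,u0-30:u0+30],(400,400),interpolation=cv2.INTER_CUBIC))
for k in o: print(k["tool_pos"],k["tcp_rot"][2]-np.pi+2*np.pi if k["tcp_rot"][2]<0 else k["tcp_rot"][2]-np.pi,k["contact_force"])
cv2.imwrite("pics/p5.png",np.hstack(L))
```

```text
top 394 177
side 437 256
[ 585.70178849 -192.38826527   20.9543999 ] 0.23971413826427046 [-0.01859735  0.07047081 -0.78125975]
[ 585.6654388  -192.43935934   20.97510166] 0.23960704235635433 [ 0.78912577 -0.40448593 -0.01669455]
[ 585.67851297 -192.43738127   20.99117574] 0.23962417529035918 [-0.43044551 -0.05235109 -1.21319569]
```

View pics/p5.png

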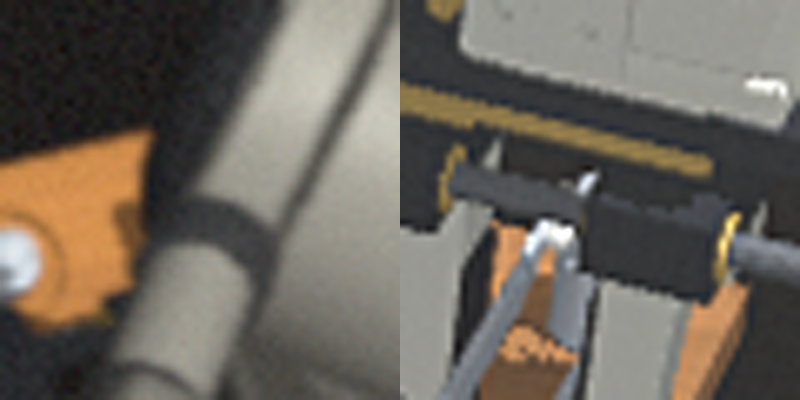

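No contact force. The jaw tip shows beside the knob in the side view at about (560,230). The computed neck is 62 mm ahead and about 0.5 mm sideways. I squeeze in steps.

Call:
{"name": "apply_moves", "arguments": {"motion": "0 0.0003 0 0;0 0 0 0;0 0 0 0", "fingers": -0.5}}

```text
time: 10.7
tool_pos: [585.7, -192.1, 21.0]
tcp_rot: [3.141, 0.0, -2.902]
contact_force: [0.1, 0.1, -0.5]
grip_width: 23.2
finger_force: 12.2
```

Call:
{"name": "apply_moves", "arguments": {"motion": "0 0 0 0;0 0 0 0;0 0 0 0;0 0 0 0;0 0 0 0", "fingers": -0.565}}

```text
time: 11.32
tool_pos: [585.7, -192.1, 21.0]
tcp_rot: [3.142, 0.0, -2.902]
contact_force: [0.1, 0.5, -1.1]
grip_width: 20.0
finger_force: 14.6
```

Run:
```python
from h import *
for i in range(6):
    c=bot.capture("side"); o=bot.get_obs(); print(o["tool_pos"],o["contact_force"],o["moment"],o["grip_width"],o["finger_force"])
T=o["tool_pos"]; y=o["tcp_rot"][2]+np.pi; e=np.array([np.cos(y),np.sin(y),0]);f=np.array([-e[1],e[0],0])
W=np.linalg.inv(np.array(c["world_from_camera"]))
def pj(X): J=W@np.r_[X,1]; return c["fx"]*J[0]/J[2]+c["cx"],c["fy"]*J[1]/J[2]+c["cy"]
G=T+[0,0,18.5]; p=pj(G-45*e-7*f); q=pj(G+62*e); print(p,q)
L=[]
for (u,v) in (p,q):
    u,v=int(u),int(v); L.append(cv2.resize(c["img"][v-20:v+20,u-20:u+20],(400,400),interpolation=cv2.INTER_CUBIC))
cv2.imwrite("pics/p6.png",np.hstack(L))
```

```text
[ 585.73502792 -192.10533494   20.99802876] [-0.56372397  0.6810806  -0.77873277] [-0.00281561  0.04611571 -0.01619715] 20.182677996553608 14.619870632886887
[ 585.73883999 -192.12145523   21.00452324] [ 0.27909413  0.17766988 -0.78463584] [ 0.09229569  0.07685897 -0.03410411] 20.097486626841683 14.620007872581482
[ 585.74232891 -192.123733     21.02858622] [-0.44387938 -0.02669121 -0.947511  ] [ 0.02910561 -0.00699758 -0.00584491] 19.951906579168842 14.619913101196289
[ 585.73654253 -192.10198238   20.9920282 ] [-0.21629833  0.12953807 -0.39458473] [0.06047972 0.00754144 0.05415703] 20.302785657669215 14.619919806718826
[ 585.7251459  -192.10429401   20.99414251] [-0.34398416 -0.53694519 -1.22313741] [ 0.07895713  0.05273016 -0.01908286] 20.1401400645564 14.619859457015991
[ 585.7484396  -192.12110452   20.99112822] [-0.60218047 -0.49752889 -0.28404716] [ 0.03961028  0.01561133 -0.00618443] 20.132613368816582 14.619892537593842
(np.float64(420.64987232266776), np.float64(297.42282979722836)) (np.float64(437.3125712016755), np.float64(259.48598490980663))
```

View pics/p6.png

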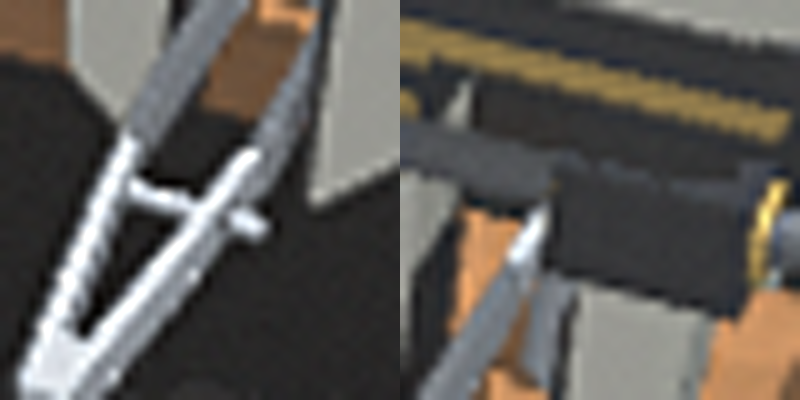

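The width reads 20.1 mm with a steady pad force of 14.6 N and no side load. The pin stands out past the right arm at left-panel (255,225), with a darker spot next to the arm's face. I lift straight up.

Call:
{"name": "apply_moves", "arguments": {"motion": "0 0 -0.002 0;0 0 -0.003 0;0 0 -0.005 0;0 0 -0.006 0;0 0 -0.008 0;0 0 -0.008 0;0 0 -0.008 0;0 0 -0.008 0"}}

```text
time: 12.62
tool_pos: [585.8, -192.1, 69.7]
tcp_rot: [-3.142, 0.0, -2.902]
contact_force: [-0.1, -1.0, -2.2]
grip_width: 19.9
finger_force: 14.6
```

Call:
{"name": "apply_moves", "arguments": {"motion": "0 0 -0.008 0;0 0 -0.006 0;0 0 -0.004 0;0 0 -0.002 0;0 0 0 0;0 0 0 0"}}

```text
time: 13.38
tool_pos: [585.6, -192.1, 88.7]
tcp_rot: [3.141, -0.0, -2.902]
contact_force: [-0.1, 0.7, -1.9]
grip_width: 20.0
finger_force: 14.6
```

Run:
```python
from h import *
for i in range(4):
    c=bot.capture("side"); o=bot.get_obs(); print(o["tool_pos"],o["contact_force"],o["grip_width"],o["finger_force"])
t=bot.capture("top")
a=c["img"][190:290,370:480]; b=t["img"][130:230,340:450]
cv2.imwrite("pics/p7.png",np.hstack([cv2.resize(x,(400,364),interpolation=cv2.INTER_CUBIC) for x in(a,b)]))
for n,k in(("side",c),("top",t)):
    P=cloud(k)
    for w in("weight_mid","weight_small_neck","weight_large_neck"):
        m,p=mask(k,w)
        if m is not None: print(n,w,round(p,2),m.sum(),np.round(np.nanmedian(P[m],0),1),np.round(np.nanpercentile(P[m],[5,95],axis=0)).tolist())
```

```text
[ 585.58126983 -192.06229326   88.71797157] [ 0.73192494  0.04868227 -1.86812722] 19.688578206268524 14.624637812376022
[ 585.63569888 -192.08428525   88.76074217] [-0.25940503  1.2889139  -2.00807775] 20.220644266917603 14.624870717525482
[ 585.63914397 -192.08196583   88.76212989] [-0.63416447 -0.23075916 -0.73760626] 19.905234124505373 14.624701738357544
[ 585.6581053  -192.07513915   88.81746078] [ 0.05120686  0.12139293 -2.25204395] 20.37139122861835 14.624636471271515
side weight_small_neck 0.54 168 [ 628.8 -128.3   25.1] [[624.0, -134.0, 13.0], [635.0, -120.0, 41.0]]
side weight_large_neck 0.51 567 [ 549.5 -204.3  109.2] [[492.0, -217.0, 10.0], [664.0, -134.0, 113.0]]
top weight_small_neck 0.34 2186 [538.3  79.2   6.3] [[475.0, 47.0, 3.0], [601.0, 111.0, 37.0]]
top weight_large_neck 0.76 221 [614.6 -70.   61.7] [[605.0, -81.0, 24.0], [626.0, -58.0, 67.0]]
```

View pics/p7.png

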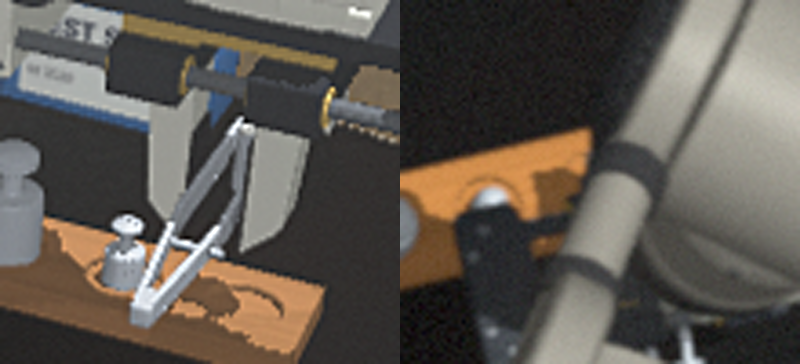

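The right seat is empty at left-panel (260,300), and the small and large weights still stand in theirs. The load has grown by about 1 N, so the 100 g weight is hanging. I check once that the forceps are level.

```bash
python3 look.py 8
python3 - <<'E'
from h import *
c=bot.capture("side");P=cloud(c);o=bot.get_obs();y=o["tcp_rot"][2]+np.pi;e=np.array([np.cos(y),np.sin(y),0]);f=np.array([-e[1],e[0],0])
S=P-(o["tool_pos"]+[0,0,19]);s=S@e;t=S@f;z=S[...,2]
m=(s>42)&(s<90)&(abs(t)<20)&(z>-45)&(z<20);print(m.sum())
for k in range(-45,20,5):
    w=m&(z>=k)&(z<k+5)
    if w.sum(): print(k,w.sum(),np.round([s[w].min(),s[w].max(),t[w].min(),t[w].max()],1))
E
```

```text
[ 585.72941346 -192.11898096   89.00865548] [ 3.14149013e+00  8.76931415e-05 -2.90191782e+00] [ 0.49643041 -0.46552781 -1.23575156] 20.16874430254896 14.624311476945877
side 29 jaws s [41.4 43.5 51.2 61.4 63.1] t [1.2 6.2 9.6] z -1.2
40 6 t [6.3 8.2] z [-4.1  0.   3.2]
48 17 t [1.2 9.6] z [-3.1 -0.7  1. ]
56 6 t [4.5 8.3] z [-11.6 -11.2 -10.5]
heel 225 [-101.1   -3.     2.8]
pix nominal jaw 442.54502743718683 221.5279211727543
71
-35 4 [51.6 55.5  5.1  7.5]
-30 7 [53.  63.6  4.4 10.8]
-25 12 [49.7 56.2  2.5  8.8]
-20 8 [51.3 57.   3.3  8.4]
-15 19 [51.  63.2  3.8  9.5]
-5 12 [45.4 55.6  1.7  6.7]
0 9 [42.8 54.2  3.8  9. ]Traceback (most recent call last):
  File "look.py", line 9, in <module>
    print(n,m.sum(),"jaws s",np.round(np.percentile(s[m],[1,5,50,95,99]),1),"t",np.round([t[m].min(),np.median(t[m]),t[m].max()],1),"z",np.round(np.median(z[m]),1))
                                      ~~~~~~~~~~~~~^^^^^^^^^^^^^^^^^^^^^
    return _quantile_unchecked(
        a, q, axis, out, overwrite_input, method, keepdims, weights)
    return _ureduce(a,
                    func=_quantile_ureduce_func,
    ...<5 lines>...
                    overwrite_input=overwrite_input,
                    method=method)
    r = func(a, **kwargs)
    result = _quantile(arr,
                       quantiles=q,
    ...<2 lines>...
                       out=out,
                       weights=wgt)
    slices_having_nans = np.isnan(arr[-1, ...])
                                  ~~~^^^^^^^^^
IndexError: index -1 is out of bounds for axis 0 with size 0
```

The weight's body spans 11 to 35 mm below the grip height. Its near face is at about 51 mm ahead all the way down, so it hangs upright. The forceps are level within about 1°, and the grip width is steady at the mark.

```bash
python3 -c "
from plant import bot
print(bot.close_job())"
```

```text
the job is handed in; nothing more can be done
None
```

I handed in the job with the middle weight hanging upright from the forceps, about 67 mm up. The grip was steady at 20 mm (the 5 mm gap mark) going by the gripper's reading, since the pin's dark ring was too small to see clearly, and I saw no sign the other two weights moved.

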